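# Lock the levelling foot of a pouring table

### The arm

A 6-joint arm with a two-finger parallel gripper is mounted at the origin on the work surface. World frame = base frame: x ahead of the robot, y to its left, z up, the work surface at z = 0. Lengths are in m, angles in degrees, forces in N, time in s.
With the tool pointing down it reaches from about 0.25 to 0.725 m from the base axis. Payload 9.7 kg.
Tool frame: the origin (TCP) lies at the very end of the fingers, on their centre line; the grasp point (between the pads) lies 19 mm behind it (bot.grip_point_offset is the z of the grasp point in the tool frame, in m); z points along the fingers, x is the direction in which the jaws open and shut, and the axes are right-handed (so a half turn about z gives the same grasp; the last joint's range is limited). The gripper opens to 85 mm and grips with 20 to 120 N. Pads are 22 mm wide; open, the fingers measure 114 mm over their backs; the gripper's body (76 mm by 85 mm) begins 54 mm behind the grasp point. The pads swing forward as they close: fully open they stand 13 mm farther back than shut.
Start: joints at [69.901, 4.979, 10.078, 95.1, 0, 90], TCP at [0.189, 0.517, 0.231] pointing down, gripper open.
Joint ranges: [-179.16, 179.16], [-48.56, 103.87], [-65.8, 70.77], [-126.05, 130.52], [-82.76, 87.17], [-180, 180]. Speed limits (degrees/s): [127.2, 127.2, 147.25, 180, 180, 180].

### API

Orientations are given as [roll, pitch, yaw] about the fixed x, y, z axes, in that order (R = Rz(yaw) Ry(pitch) Rx(roll)).
In Python, from workcell import get_obs, viewer, job_done, bot gives the robot as it stands.
- The arm moves only by the shell command python3 -m handwheel 'ROWS' [FORCE]. ROWS is JSON, a list of rows, each a list of 5 numbers: the closure, from 0 (fully open) to 1 (shut), then the shift along the world's x, y, z in m, then the turn about the world's z in degrees. A call has 1 to 5 rows; each row is the pose to reach, as a shift and turn from the pose measured when the call began; what a row does not reach only later rows make up. A row lasts 1/10 s, in which the tool goes at most 50 mm and 8.59 degrees, less where a joint would pass 70% of its speed; a pose out of reach is approached as far as the arm can. A call with a gripper value outside its range is refused whole. The fingers move at their own pace and stop on an object; FORCE is the grip in N (left out, the last holds). Time passes only in rows, so rows that repeat a pose let the fingers close. It gives the time, the measured TCP pose, the force and the opening at its end, in the units of the state.
- get_obs(): the state, without advancing time (a new reading comes with each control period).
- viewer.camera(name): name is "scene" or "top"; returns a dict with "color" (384x512x3 uint8, blue, green, red), "K" (3x3 intrinsics, pixels), "origin" and "orientation" of the camera in the world. Camera axes: x right, y down, z forward; pixel columns grow to the right and rows downward; lengths in m; the calibration is good to about 2 mm. A picture is of the moment at which its call begins. There is no depth.
- job_done(): hands the job in, once; it reports no verdict.
The state is a dict: "time": time; "q": joint angles; "qd": joint speeds; "joint_efforts": joint torques, N m; "ee_pos": TCP position; "tcp_rot": TCP orientation; "wrist_force": force on the tool from outside, world axes, zero at the start; "torque": the same for the moment, N m; "opening": finger opening in m.
Only numpy, scipy, OpenCV 4.12 (cv2) and the standard library are available. Lean on these libraries where they do the work, as an engineer would, in place of code of your own. Each camera call takes 0.05 s, during which the arm holds its last target.

### The job

The pouring table has just been levelled by its front screw, the one nearest the robot, and that screw now has to be locked. Swing the jam nut's lever clockwise until the nut is snug on the table, then squeeze the lever towards the screw's bar, so that the bar is held still while the nut is pulled up firmly, without forcing it. The screw must keep its setting; leave both handles free and disturb nothing else.

Things in the scene. Friction and masses are not known exactly. Their poses are not given: they have to be found in the camera images.
- pour_table: Bright metal levelling table (fixed): plate 260 x 300 mm (own x by y), upper face 58 mm above the bench, on three levelling screws. Origin on the bench under the plate's centre, z up. The front screw stands alone in the middle of the -x edge, next to the robot; the equal ones at the far corners are locked and immovable. A bubble level, 34 mm wide, 13 mm high, sits on the +y side near the front.
- screw_axis (a point): Point on the upright axis of the front screw, 102 mm above the bench, half-way in height between bar and lever; 98 mm from the plate's centre, 32 mm inside the front edge. Screw, jam nut, bar and lever turn about this axis. The screw's head is 28 mm across and its top is 121 mm above the bench.
- bar_end (a point): Point on the centre line of the level dark steel bar through the front screw's head, on its long arm, 70 mm out from the axis, 110 mm above the bench. Bar 8 mm thick; long arm 84 mm, ending in a 13 mm ball; short arm 30 mm. It turns the screw and so spoils the levelling: it slips at 0.2 N m and must stay within 5 mm of its start here.
- lever_end (a point): Point on the centre line of the jam nut's lever, 70 mm out from the axis, 94 mm above the bench. Black grip 10 to 12 mm thick from 53 to 87 mm out; bare level rod 9 mm thick from 36 to 53 mm; then it slopes down to the nut. Seen from above it starts 1.0 to 2.1 rad counter-clockwise of the bar's long arm; clockwise, towards that arm, tightens.
- adj_screw: The front levelling screw: 16 mm thread, with the head and the bar that turn with it. Origin on its axis at the plate's upper face; -x points along the bar's long arm, z up. It changes the levelling when it turns.
- jam_nut: The jam nut, 30 mm across, with its lever. Origin on the axis, 58 mm above the bench; -x along the lever. It turns freely (0.1 N m) until snug on the plate, 0.3 to 0.9 rad short of the bar's long arm: this differs each time and cannot be seen. Past snug it takes 0.5 N m plus 5 N m per rad, 0.2 N m more with the bar held; an unheld bar is dragged round. It stays where left.
- clamp (a joint): How far the jam nut has been pulled up past snug, rad: 0 while loose or just snug. Readings scatter by 0.01 to 0.02 rad, so go by feel: firm is a lever torque of 0.95 to 1.4 N m with the bar held (0.05 to 0.14 rad past snug), best 1.12 (18 N at 62 mm from the axis; 0.085 rad). Never press the lever with more than 30 N.
- dish_a_mid (a point): Centre of a closed plastic Petri dish, 93 mm across, 16 mm high, loose on the table's plate. Leave it alone.
- dish_b_mid (a point): Centre of a second, equal Petri dish, loose on the plate. Leave it alone.
- jar_mid (a point): Point 50 mm up on the axis of a glass culture jar with a foil cap, 82 mm across, 102 mm high, loose on the bench to one side of the table. Leave it alone.
- beaker_mid (a point): Point 48 mm up on the axis of a white beaker, 68 mm across, 95 mm high, loose on the bench on the other side. Leave it alone.

How it is judged:
By the outcome, as a careful person would: the job done as asked, in the order asked, and still so for the second after the job is handed in, with the robot touching nothing.
It also fails if it takes over 62 s, if anything falls off the work surface, if the arm or the gripper's body presses on something with over 40 N, if the wrist force passes 120 N, or if a joint passes its speed limit or range.

## Working session

There is one attempt and no reset: what is moved stays moved. The work goes in short steps, Python scripts to look and compute and a shell command to move; the robot and the scene stay as the last step left them, time stands still between calls to the robot, and variables do not carry over. Pictures are saved under pics/ and viewed, and the job is handed in when it is done.

```bash
ls; mkdir -p pics
python3 - <<'E'
from workcell import get_obs, viewer, job_done, bot
import cv2
print(get_obs()); print([a for a in dir(bot) if a[0]!='_'], bot.grip_point_offset)
for n in("scene","top"):
    c=viewer.camera(n); cv2.imwrite(f"pics/{n}0.png",c["color"]); print(n,c["K"],c["origin"],c["orientation"])
E
```

```text
pics
{'time': 0.0, 'q': array([ 6.98999785e+01,  5.01280772e+00,  1.00340356e+01,  9.50993871e+01,
       -4.96607491e-04,  9.00008347e+01]), 'qd': array([-0.02605087,  0.01509078, -0.04200818,  0.13091417,  0.03512223,
       -0.07584985]), 'joint_efforts': array([-1.01031674e-03, -5.20395112e+01,  4.64797604e+01,  1.64466334e-02,
       -3.55554766e-05, -1.57064420e-05]), 'ee_pos': array([0.18893679, 0.51628627, 0.23056294]), 'tcp_rot': array([1.79999502e+02, 7.81591902e-02, 6.98991438e+01]), 'wrist_force': array([-0.3842141 , -0.51845255, -0.14677989]), 'torque': array([ 0.03141296, -0.00911301, -0.03950631]), 'opening': 0.08563044487395792}
['PlanningError', 'grip_point_offset'] -0.0187
scene [[361.40518185   0.         257.30554469]
 [  0.         361.40518185 195.16491706]
 [  0.           0.           1.        ]] [ 1.20092995 -0.19991737  1.05345276] [-146.03336299   -0.60114765   72.14754118]
top [[352.32008631   0.         260.17959354]
 [  0.         352.32008631 187.87919759]
 [  0.           0.           1.        ]] [ 0.4336454  -0.00928049  1.00867952] [-170.57923121   -0.37040481  -88.78062865]
```

View pics/scene0.png

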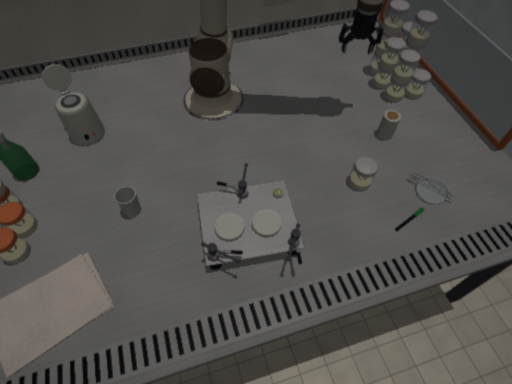

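View pics/top0.png

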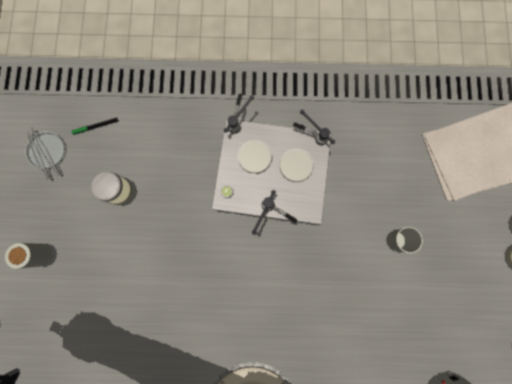

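Run:
```python
import cv2
a=cv2.imread("pics/top0.png")[170:250,215:335]; cv2.imwrite("pics/topc.png",cv2.resize(a,None,fx=6.5,fy=6.5,interpolation=cv2.INTER_CUBIC))
a=cv2.imread("pics/scene0.png")[155:215,190:310]; cv2.imwrite("pics/scenec.png",cv2.resize(a,None,fx=6.5,fy=6.5,interpolation=cv2.INTER_CUBIC))
```

```text
(no output)
```

View pics/topc.png

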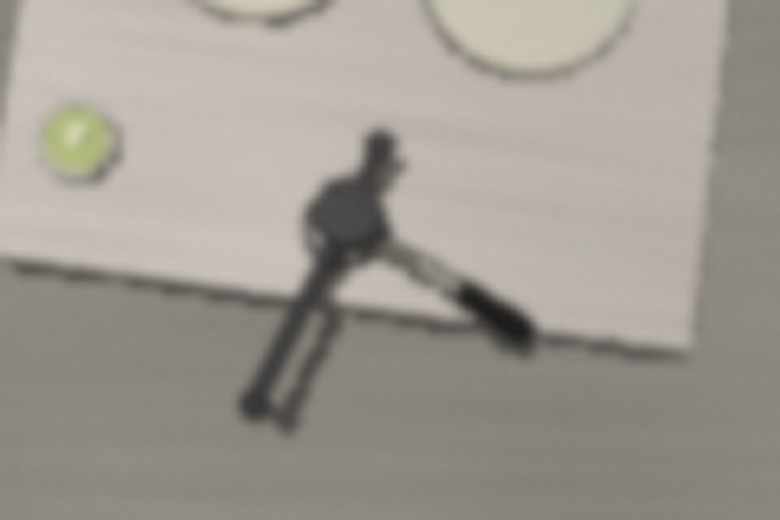

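View pics/scenec.png

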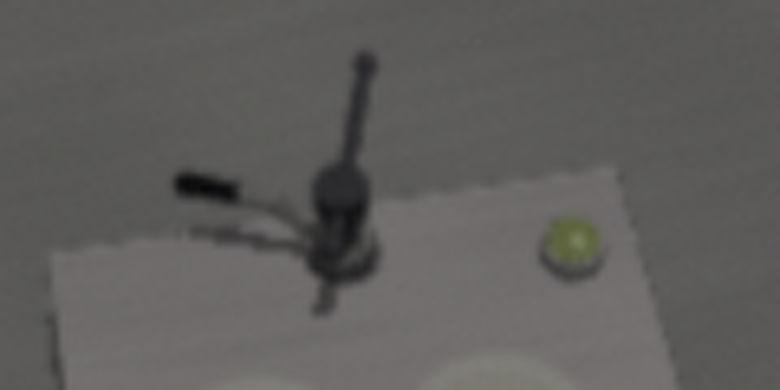

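```bash
cat > h.py <<'E'
import numpy as np
from scipy.spatial.transform import Rotation as R
from workcell import get_obs, viewer
C={}
def cam(n):
    if n not in C: C[n]=viewer.camera(n)
    return C[n]
def ray(n,u,v):
    c=cam(n); d=R.from_euler('xyz',c['orientation'],degrees=True).as_matrix()@np.linalg.inv(c['K'])@[u,v,1]
    return np.array(c['origin']),d/np.linalg.norm(d)
def atz(n,u,v,z):
    o,d=ray(n,u,v); return o+d*(z-o[2])/d[2]
def tri(p,q):
    A=[];b=[]
    for (o,d) in(p,q):
        M=np.eye(3)-np.outer(d,d);A.append(M);b.append(M@o)
    x=np.linalg.solve(sum(A),sum(b)); return x,[np.linalg.norm(M@x-bb) for M,bb in zip(A,b)]
E
python3 - <<'E'
from h import *
T=lambda x,y:("top",215+(x+.5)/6.5-.5,170+(y+.5)/6.5-.5)
S=lambda x,y:("scene",190+(x+.5)/6.5-.5,155+(y+.5)/6.5-.5)
P={}
for n,t,s,z in [("head",(348,213),(340,188),.121),("ball",(255,405),(366,65),.110),("tip",(525,338),(180,184),.094),("gripin",(465,293),(237,190),.094),("level",(78,140),(573,238),.071)]:
    x,e=tri(ray(*T(*t)),ray(*S(*s))); P[n]=x
    print(n,x.round(4),np.round(e,4),atz(*T(*t),z).round(4),atz(*S(*s),z).round(4))
# plate corners
for t in [(15,262),(688,350)]: print(atz(*T(*t),.058))
E
```

```text
head [ 0.5452 -0.0316  0.1164] [0.0014 0.0014] [ 0.5443 -0.0328  0.121 ] [ 0.5487 -0.0311  0.121 ]
ball [0.47   0.0038 0.1101] [0.002 0.002] [0.4695 0.0018 0.11  ] [0.4704 0.0057 0.11  ]
tip [ 0.4998 -0.1036  0.0898] [0.0018 0.0018] [ 0.499 -0.105  0.094] [ 0.5034 -0.1023  0.094 ]
gripin [ 0.5168 -0.0785  0.0966] [0.0023 0.0023] [ 0.5165 -0.0809  0.094 ] [ 0.5155 -0.0759  0.094 ]
level [0.579  0.0801 0.071 ] [0.0019 0.0019] [0.5785 0.0782 0.071 ] [0.5793 0.0821 0.071 ]
[0.52853739 0.10373709 0.058     ]
[ 0.49809422 -0.17634542  0.058     ]
```

```bash
python3 -m handwheel '[[0.3,0.02,-0.035,0,5],[0.6,0.04,-0.07,0,10],[1,0.06,-0.105,0,15],[1,0.08,-0.14,0,20],[1,0.1,-0.175,0,24]]' 20; python3 -c "
from h import *
print(get_obs()['q'])
for u,v in((296,165),(254,156)):print(atz('top',u,v,.07))"
```

```text
time: 0.7
ee_pos: [0.2894, 0.3399, 0.2307]
tcp_rot: [180.0, 0.0, 94.1]
wrist_force: [-0.4, 0.2, -0.2]
opening: 0.0125
[ 4.96174565e+01 -9.09173320e+00 -3.64077518e+00  9.54814050e+01
 -3.61161303e-02  4.54924770e+01]
[ 0.65502365 -0.10852444  0.07      ]
[0.67768585 0.00679037 0.07      ]
```

```bash
python3 -m handwheel '[[1,0.025,-0.042,0,0],[1,0.05,-0.085,0,0],[1,0.075,-0.13,0,0],[1,0.1,-0.175,0,0],[1,0.125,-0.22,0,0]]'
python3 -m handwheel '[[1,0.025,-0.045,0,0],[1,0.05,-0.09,0,0],[1,0.075,-0.135,0,0],[1,0.1,-0.18,-0.03,0],[1,0.125,-0.225,-0.06,0]]'; python3 -c "
from h import *
print(get_obs()['q'])"
```

```text
time: 1.25
ee_pos: [0.4126, 0.1219, 0.2314]
tcp_rot: [179.9, 0.1, 94.3]
wrist_force: [2.0, 1.0, -0.3]
opening: 0.0
time: 1.75
ee_pos: [0.5282, -0.0866, 0.1836]
tcp_rot: [179.8, 0.2, 94.2]
wrist_force: [1.0, 0.7, -0.4]
opening: 0.0001
[ -9.24891303   1.97407684   1.63690841  89.42340172  -0.10619954
 -13.47001096]
```

```bash
python3 -m handwheel '[[1,0.013,-0.025,0,0],[1,0.013,-0.025,-0.02,0],[1,0.013,-0.025,-0.04,0],[1,0.013,-0.025,-0.06,0],[1,0.013,-0.025,-0.06,0]]'
python3 - <<'E'
from h import *
import cv2
ims=[]
for n,(x,y) in (("top",(205,150)),("scene",(180,145))):
    a=cam(n)["color"][y:y+90,x:x+125]; ims.append(cv2.resize(a,None,fx=6,fy=6,interpolation=cv2.INTER_CUBIC)[:,:,:])
cv2.imwrite("pics/p1t.png",ims[0]);cv2.imwrite("pics/p1s.png",ims[1])
print(get_obs()['ee_pos'],get_obs()['wrist_force'])
E
```

```text
time: 2.25
ee_pos: [0.5398, -0.1113, 0.1206]
tcp_rot: [-179.9, 0.1, 94.2]
wrist_force: [-0.3, -0.2, -1.5]
opening: -0.0002
[ 0.54108048 -0.11146167  0.12385886] [0.27200173 0.61853376 0.11806272]
```

View pics/p1t.png

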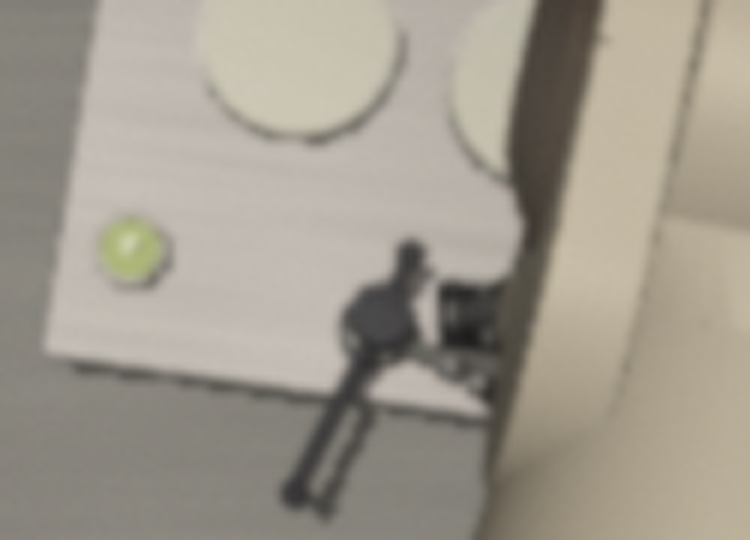

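View pics/p1s.png

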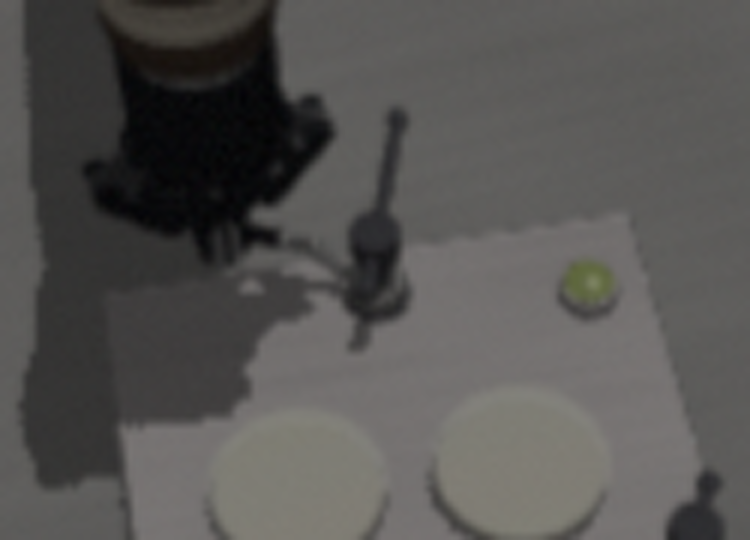

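```bash
python3 -m handwheel '[[1,0.002,-0.001,-0.015,0],[1,0.002,-0.001,-0.03,0],[1,0.002,-0.001,-0.042,0],[1,0.002,-0.001,-0.042,0]]'
python3 -m handwheel '[[1,-0.004,0.005,0,0],[1,-0.007,0.009,0,0],[1,-0.011,0.012,0,0],[1,-0.015,0.014,0,0],[1,-0.015,0.014,0,0]]'
```

```text
time: 2.75
ee_pos: [0.5419, -0.1122, 0.0793]
tcp_rot: [-180.0, 0.1, 94.2]
wrist_force: [0.6, 0.7, -0.0]
opening: -0.0
time: 3.25
ee_pos: [0.5267, -0.0978, 0.0799]
tcp_rot: [180.0, 0.1, 94.2]
wrist_force: [0.2, -0.9, -0.4]
opening: -0.0001
```

```bash
python3 -m handwheel '[[1,-0.005,0.003,0,0],[1,-0.01,0.006,0,0],[1,-0.015,0.008,0,0],[1,-0.02,0.01,0,0],[1,-0.02,0.01,0,0]]'
python3 - <<'E'
from h import *
import cv2
for n,(x,y) in (("top",(205,150)),("scene",(180,145))):
    a=cam(n)["color"][y:y+90,x:x+125]; cv2.imwrite(f"pics/p2{n}.png",cv2.resize(a,None,fx=6,fy=6,interpolation=cv2.INTER_CUBIC))
print(get_obs()['ee_pos'],get_obs()['wrist_force'])
E
```

```text
time: 3.75
ee_pos: [0.506, -0.0876, 0.08]
tcp_rot: [180.0, 0.1, 94.3]
wrist_force: [-0.2, -0.0, 0.3]
opening: 0.0003
[ 0.50637388 -0.08779011  0.07985874] [0.04235632 0.14262049 0.04183987]
```

View pics/p2top.png

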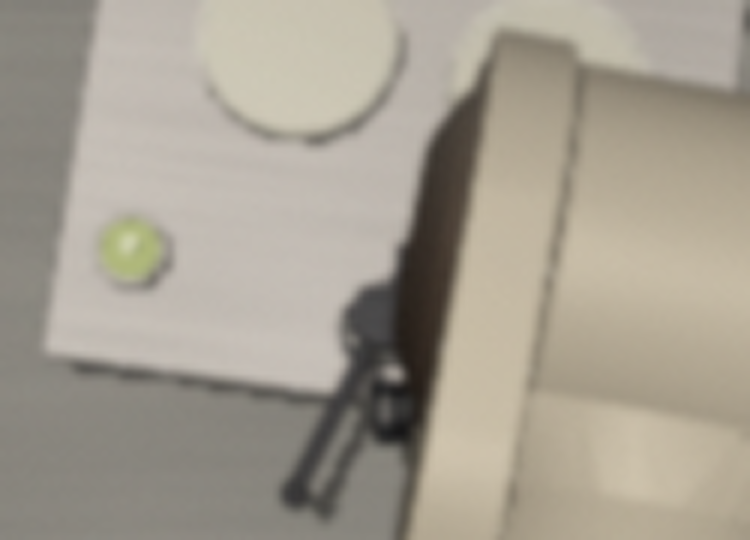

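View pics/p2scene.png

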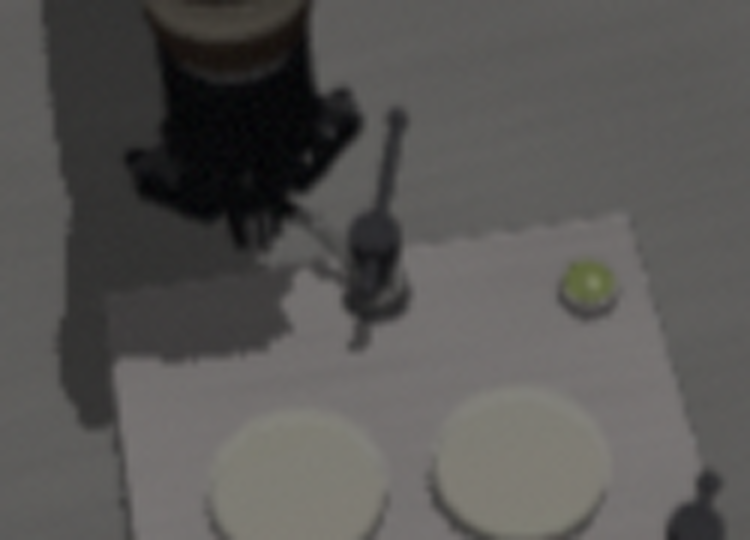

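```bash
python3 -m handwheel '[[1,0.003,-0.006,0,0],[1,0.003,-0.006,0.02,0],[1,0.003,-0.01,0.06,0],[0.5,0.003,-0.05,0.08,0],[0,0.003,-0.09,0.08,0]]'
python3 -m handwheel '[[0,-0.02,-0.01,0,0],[0,-0.02,-0.01,0,0]]'
python3 - <<'E'
from h import *
import cv2
for n,(x,y) in (("top",(205,150)),("scene",(180,145))):
    a=cam(n)["color"][y:y+90,x:x+125]; cv2.imwrite(f"pics/p3{n}.png",cv2.resize(a,None,fx=6,fy=6,interpolation=cv2.INTER_CUBIC))
print(get_obs()['ee_pos'],get_obs()['wrist_force'])
E
```

```text
time: 4.35
ee_pos: [0.5109, -0.1791, 0.1634]
tcp_rot: [179.7, 0.2, 94.4]
wrist_force: [-0.7, 0.1, -0.8]
opening: 0.0282
time: 4.55
ee_pos: [0.4898, -0.1912, 0.1637]
tcp_rot: [179.7, 0.2, 94.2]
wrist_force: [0.4, 0.2, -0.6]
opening: 0.0583
[ 0.49091309 -0.18956511  0.16334636] [ 0.14138871 -0.20488179  0.26297476]
```

View pics/p3top.png

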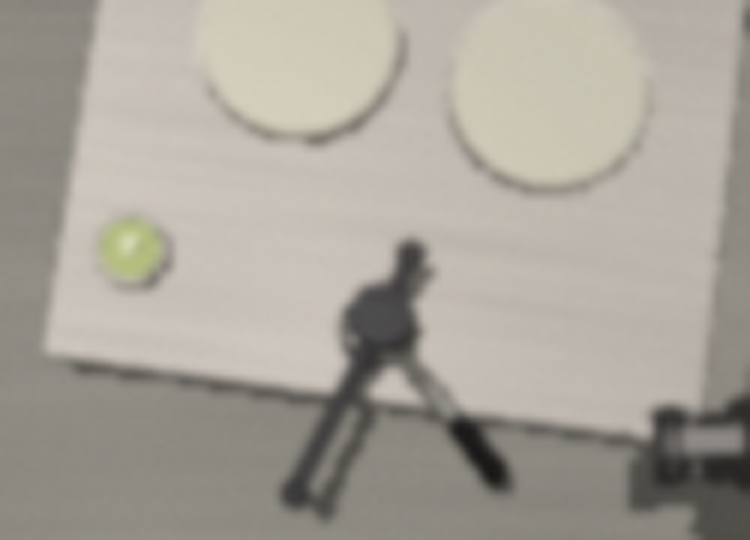

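View pics/p3scene.png

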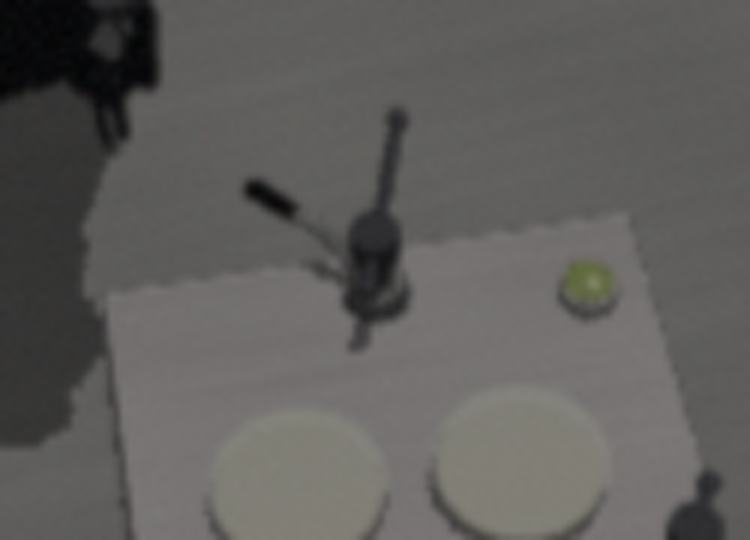

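Run:
```python
from h import *
T=lambda x,y:("top",205+(x+.5)/6-.5,150+(y+.5)/6-.5)
S=lambda x,y:("scene",180+(x+.5)/6-.5,145+(y+.5)/6-.5)
P={}
for n,t,s in [("head",(381,313),(375,229)),("ball",(295,492),(396,118)),("tip",(501,484),(250,184)),("gin",(458,426),(297,213)),("short",(410,248),(372,295))]:
    x,e=tri(ray(*T(*t)),ray(*S(*s))); P[n]=x; print(n,x.round(4),np.round(e,4))
h=P['head'];f=lambda p:(np.hypot(*(p-h)[:2]).round(4),np.degrees(np.arctan2(*(p-h)[[1,0]]))%360)
for n in("ball","tip","gin","short"):print(n,f(P[n]))
```

```text
head [ 0.5461 -0.0312  0.1215] [0.0015 0.0015]
ball [0.4705 0.0033 0.1126] [0.0014 0.0014]
tip [ 0.4768 -0.0841  0.0946] [0.0022 0.0022]
gin [ 0.5016 -0.0649  0.0919] [0.0029 0.0029]
short [ 0.5766 -0.043   0.1072] [0.0022 0.0022]
ball (np.float64(0.0831), np.float64(155.48070176382376))
tip (np.float64(0.0872), np.float64(217.36221430604985))
gin (np.float64(0.0558), np.float64(217.14203447191463))
short (np.float64(0.0327), np.float64(338.934916077926))
```

```bash
python3 -m handwheel '[[0,0.004,0.038,0,0],[0,0.008,0.076,0,0],[0,0.012,0.114,0,0],[0,0.0145,0.151,0,0],[0,0.0145,0.151,0,0]]'
python3 - <<'E'
from h import *
import cv2
for n,(x,y) in (("top",(205,150)),("scene",(180,145))):
    a=cam(n)["color"][y:y+90,x:x+125]; cv2.imwrite(f"pics/p4{n}.png",cv2.resize(a,None,fx=6,fy=6,interpolation=cv2.INTER_CUBIC))
print(get_obs()['ee_pos'],get_obs()['wrist_force'])
E
```

```text
time: 5.25
ee_pos: [0.506, -0.0335, 0.163]
tcp_rot: [179.7, 0.1, 94.7]
wrist_force: [0.6, -0.3, 0.5]
opening: 0.0853
[ 0.50593855 -0.03643832  0.16303193] [-0.53179867  0.11689891 -0.2996085 ]
```

View pics/p4scene.png

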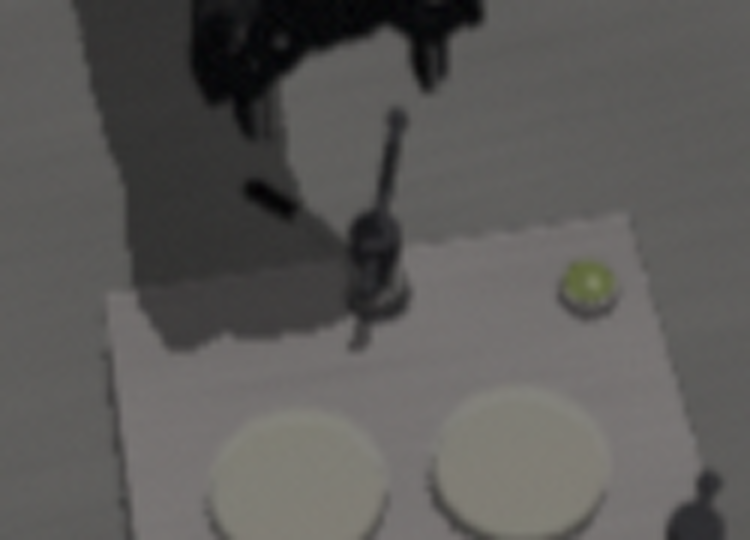

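View pics/p4top.png

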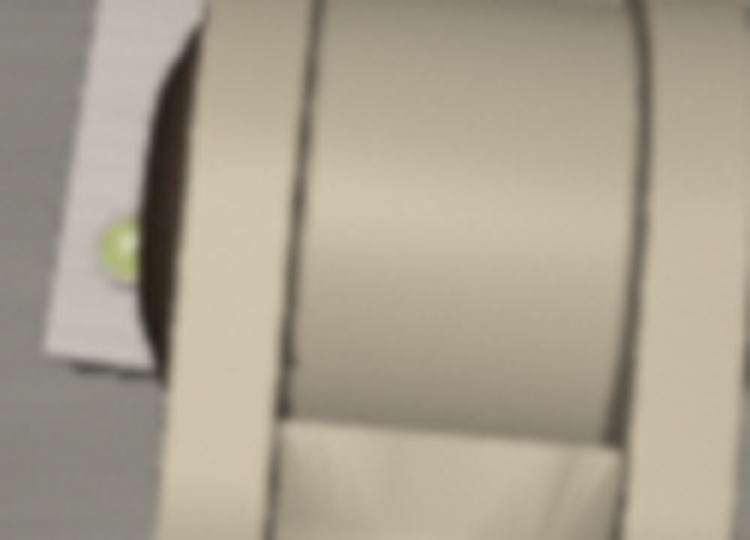

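```bash
python3 -m handwheel '[[0,0,-0.002,-0.015,-0.3],[0,0,-0.002,-0.03,-0.3],[0,0,-0.002,-0.038,-0.3],[0,0,-0.002,-0.038,-0.3]]'
python3 - <<'E'
from h import *
import cv2
n,(x,y)="scene",(205,130)
a=cam(n)["color"][y:y+70,x:x+80]; a=cv2.convertScaleAbs(a,alpha=1.8); cv2.imwrite(f"pics/p5{n}.png",cv2.resize(a,None,fx=8,fy=8,interpolation=cv2.INTER_CUBIC))
o=get_obs();print(o['ee_pos'],o['tcp_rot'],o['opening'])
c=cam(n);Rm=R.from_euler('xyz',c['orientation'],degrees=True).as_matrix()
def pr(p): q=c['K']@(Rm.T@(np.array(p)-c['origin'])); return ((q[:2]/q[2]-[x,y]+.5)*8-.5).round()
t=R.from_euler('xyz',o['tcp_rot'],degrees=True).as_matrix()
for zz in(0,-.013):
  for X in(-.0572,-.0428,.0428,.0572): 
    print(zz,X,[pr(o['ee_pos']+t@[X,Y,zz]) for Y in(-.011,.011)])
E
```

```text
time: 5.75
ee_pos: [0.5049, -0.039, 0.1229]
tcp_rot: [179.9, 0.2, 94.2]
wrist_force: [-0.5, 0.1, -0.4]
opening: 0.0853
[ 0.50533503 -0.03893597  0.1239887 ] [179.84187122   0.19586229  94.22169884] 0.08562609421351619
0 -0.0572 [array([106., 370.]), array([124., 411.])]
0 -0.0428 [array([140., 359.]), array([158., 400.])]
0 0.0428 [array([338., 298.]), array([358., 338.])]
0 0.0572 [array([371., 288.]), array([391., 328.])]
-0.013 -0.0572 [array([103., 350.]), array([121., 391.])]
-0.013 -0.0428 [array([138., 340.]), array([156., 381.])]
-0.013 0.0428 [array([338., 278.]), array([358., 318.])]
-0.013 0.0572 [array([371., 268.]), array([391., 308.])]
```

View pics/p5scene.png

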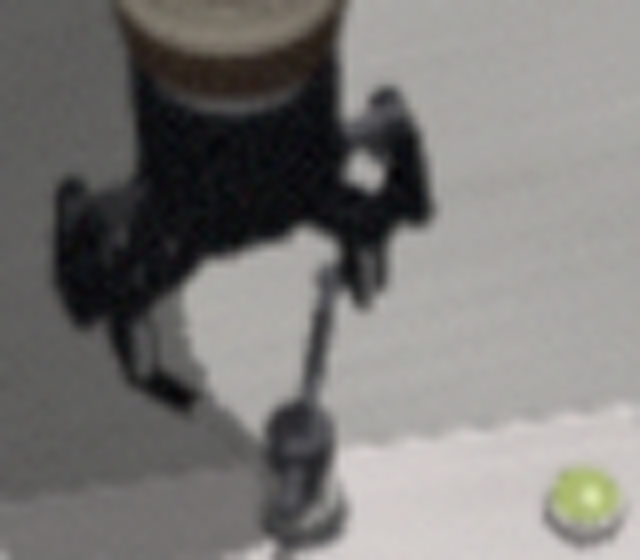

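```bash
python3 -m handwheel '[[0,0,0,-0.01,0],[0,0,0,-0.02,0],[0,0,0,-0.028,0]]'; python3 -m handwheel '[[0,0,0,-0.01,0],[0,0,0,-0.02,0],[0,0,0,-0.025,0],[0,0,0,-0.025,0]]'
python3 - <<'E'
from h import *
import cv2
n,(x,y)="scene",(205,130)
a=cam(n)["color"][y:y+70,x:x+80]; a=cv2.convertScaleAbs(a,alpha=1.8); cv2.imwrite(f"pics/p6{n}.png",cv2.resize(a,None,fx=8,fy=8,interpolation=cv2.INTER_CUBIC))
o=get_obs();print(o['ee_pos'],o['tcp_rot'],o['opening'],o['wrist_force'])
E
```

```text
time: 6.1
ee_pos: [0.5051, -0.039, 0.0949]
tcp_rot: [179.9, 0.2, 94.2]
wrist_force: [-0.8, -0.5, 0.5]
opening: 0.0852
time: 6.5
ee_pos: [0.5046, -0.0389, 0.0689]
tcp_rot: [180.0, 0.2, 94.2]
wrist_force: [-0.4, 0.8, 0.2]
opening: 0.0853
[ 0.50497646 -0.03896159  0.06964843] [179.89662187   0.18885183  94.21540534] 0.08515376028795162 [ 0.15027332 -0.61477938  0.27646045]
```

View pics/p6scene.png

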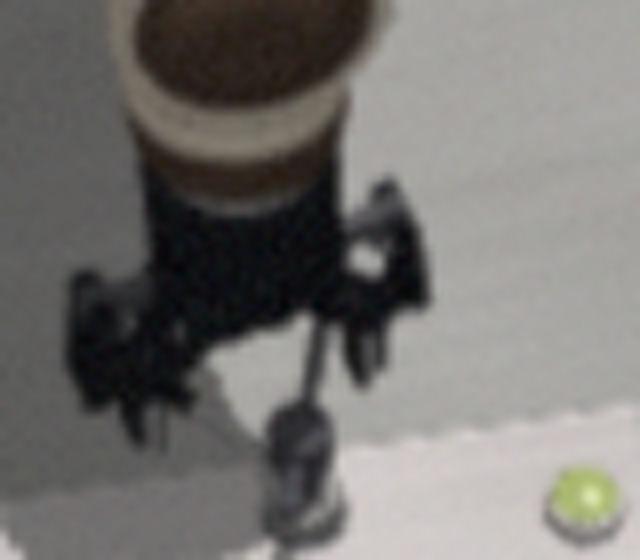

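```bash
cat > plan.py <<'E'
import numpy as np
AX=np.array([.546,-.0315]);b=155.7
u=lambda t:np.array([np.cos(np.radians(t)),np.sin(np.radians(t))])
def plan(a,gap,s,beta=None):
    beta=b+a/2 if beta is None else beta
    ab=np.radians(beta-b); al=np.radians(b+a-beta)
    bf=s*np.tan(ab)+.004/np.cos(ab)+gap
    lf=s*np.tan(al)+.0058/np.cos(al)
    O=bf+lf; c=(bf-lf)/2
    p=AX+(s-.011)*u(beta)+c*u(beta-90)
    return p,O,beta-90
if __name__=="__main__":
  for a in range(62,10,-4):
    for s in (.056,):
        p,O,y=plan(a,.002,s); print(a,round(a*np.pi/180,2),p.round(4),"O",round(O*1e3,1),"yaw",round(y,1),"z",round(.083-.013*(O/.085)**2,4))
E
python3 plan.py
```

```text
62 1.08 [ 0.5013 -0.0368] O 80.7 yaw 96.7 z 0.0713
58 1.01 [ 0.5012 -0.0352] O 75.3 yaw 94.7 z 0.0728
54 0.94 [ 0.5011 -0.0336] O 70.1 yaw 92.7 z 0.0742
50 0.87 [ 0.501 -0.032] O 65.0 yaw 90.7 z 0.0754
46 0.8 [ 0.501  -0.0305] O 60.2 yaw 88.7 z 0.0765
42 0.73 [ 0.5011 -0.0289] O 55.5 yaw 86.7 z 0.0775
38 0.66 [ 0.5012 -0.0273] O 50.9 yaw 84.7 z 0.0783
34 0.59 [ 0.5014 -0.0257] O 46.5 yaw 82.7 z 0.0791
30 0.52 [ 0.5016 -0.0242] O 42.2 yaw 80.7 z 0.0798
26 0.45 [ 0.5019 -0.0226] O 37.9 yaw 78.7 z 0.0804
22 0.38 [ 0.5022 -0.0211] O 33.8 yaw 76.7 z 0.0809
18 0.31 [ 0.5026 -0.0195] O 29.7 yaw 74.7 z 0.0814
14 0.24 [ 0.5031 -0.018 ] O 25.6 yaw 72.7 z 0.0818
```

```bash
python3 -m handwheel '[[0.04,-0.002,0.003,0.001,0],[0.08,-0.004,0.005,0.003,0],[0.1,-0.004,0.005,0.003,0.5],[0.1,-0.004,0.005,0.003,0.5],[0.1,-0.004,0.005,0.003,0.5]]' 20
python3 -m handwheel '[[0.1,0,0,0,0],[0.1,0,0,0,0]]'
```

```text
time: 7.05
ee_pos: [0.5011, -0.0339, 0.0728]
tcp_rot: [179.9, 0.2, 94.7]
wrist_force: [-0.2, -0.7, 0.1]
opening: 0.0769
time: 7.25
ee_pos: [0.5011, -0.0339, 0.0728]
tcp_rot: [179.9, 0.2, 94.7]
wrist_force: [0.7, -0.0, 0.5]
opening: 0.0768
```

```bash
cat > f.py <<'E'
from h import *
def f(n=5):
    F=[];
    for i in range(n): viewer.camera("scene"); o=get_obs(); F.append(list(o['wrist_force'])+[o['torque'][2]])
    print("t %.2f F"%o['time'],np.mean(F,0).round(2),"p",(o['ee_pos']*1e3).round(1),"yaw %.1f O %.1f"%(o['tcp_rot'][2],o['opening']*1e3))
f()
E
python3 f.py
python3 -m handwheel '[[0.12,0,0.0004,0.0003,-0.5],[0.135,0,0.0008,0.0007,-1],[0.15,0,0.0012,0.001,-1.5],[0.17,0,0.0016,0.0014,-2],[0.17,0,0.0016,0.0014,-2]]'; python3 f.py
```

```text
t 7.50 F [-0.02 -0.42 -0.18  0.02] p [501.1 -33.9  72.8] yaw 94.7 O 76.8
time: 8.0
ee_pos: [0.501, -0.0323, 0.0742]
tcp_rot: [179.9, 0.2, 92.7]
wrist_force: [0.6, -0.7, -0.6]
opening: 0.0706
t 8.25 F [-0.13 -1.63  0.11  0.  ] p [501.1 -32.3  74.2] yaw 92.7 O 71.3
```

```bash
python3 -m handwheel '[[0.185,0,0.0004,0.0003,-0.5],[0.2,0,0.0008,0.0006,-1],[0.2,0,0.0008,0.0006,-1]]'; python3 f.py
python3 -m handwheel '[[0.215,0,0.0004,0.0003,-0.5],[0.23,0,0.0008,0.0006,-1],[0.23,0,0.0008,0.0006,-1]]'; python3 f.py
```

```text
time: 8.55
ee_pos: [0.5011, -0.0314, 0.0748]
tcp_rot: [179.9, 0.2, 91.7]
wrist_force: [-0.3, -1.4, 0.0]
opening: 0.0684
t 8.80 F [-0.2  -1.29  0.32  0.01] p [501.  -31.5  74.7] yaw 91.7 O 68.3
time: 9.1
ee_pos: [0.501, -0.0306, 0.0754]
tcp_rot: [179.9, 0.2, 90.7]
wrist_force: [-0.7, -1.7, -0.6]
opening: 0.0658
t 9.35 F [ 0.06 -1.53  0.22  0.01] p [501.  -30.6  75.3] yaw 90.7 O 65.7
```

```bash
python3 -m handwheel '[[0.245,0,0.0004,0.0003,-0.5],[0.26,0,0.0008,0.0006,-1],[0.26,0,0.0008,0.0006,-1]]'; python3 f.py
python3 -m handwheel '[[0.27,0,0.0004,0.0003,-0.5],[0.285,0,0.0008,0.0006,-1],[0.285,0,0.0008,0.0006,-1]]'; python3 f.py
```

```text
time: 9.65
ee_pos: [0.501, -0.0298, 0.076]
tcp_rot: [179.9, 0.2, 89.7]
wrist_force: [0.5, -0.9, -1.0]
opening: 0.063
t 9.90 F [-0.61 -1.23 -0.14  0.01] p [501.  -29.8  75.9] yaw 89.7 O 62.9
time: 10.2
ee_pos: [0.501, -0.029, 0.0765]
tcp_rot: [179.9, 0.2, 88.7]
wrist_force: [-0.9, -1.1, -0.8]
opening: 0.0613
t 10.45 F [-0.3  -1.18 -0.27  0.01] p [501.  -29.   76.5] yaw 88.7 O 61.0
```

```bash
python3 -m handwheel '[[0.3,0,0.0004,0.0003,-0.5],[0.314,0,0.0008,0.0005,-1],[0.314,0,0.0008,0.0005,-1]]'; python3 f.py
```

```text
time: 10.75
ee_pos: [0.501, -0.0281, 0.077]
tcp_rot: [179.9, 0.2, 87.7]
wrist_force: [-1.1, -1.3, 0.6]
opening: 0.0586
t 11.00 F [-0.52 -1.16 -0.09  0.02] p [501.  -28.2  77. ] yaw 87.7 O 58.4
```

```bash
python3 -m handwheel '[[0.324,0,0.0003,0.0002,-0.4],[0.335,0,0.0006,0.0004,-0.8],[0.335,0,0.0006,0.0004,-0.8]]'; python3 f.py
```

```text
time: 11.3
ee_pos: [0.501, -0.0275, 0.0774]
tcp_rot: [179.9, 0.2, 86.9]
wrist_force: [-1.0, -1.3, 0.2]
opening: 0.0571
t 11.55 F [-0.3  -1.16 -0.07  0.01] p [501.  -27.6  77.4] yaw 86.9 O 56.3
```

```bash
python3 -m handwheel '[[0.345,0,0.0003,0.0002,-0.4],[0.356,0,0.0006,0.0004,-0.8],[0.356,0,0.0006,0.0004,-0.8]]'; python3 f.py
```

```text
time: 11.85
ee_pos: [0.501, -0.0269, 0.0778]
tcp_rot: [179.9, 0.2, 86.1]
wrist_force: [-0.1, -1.5, -0.5]
opening: 0.0547
t 12.10 F [-0.87 -1.2  -0.07  0.02] p [500.9 -26.9  77.8] yaw 86.2 O 55.2
```

```bash
python3 -m handwheel '[[0.366,0,0.0003,0.0002,-0.4],[0.377,0,0.0006,0.0004,-0.8],[0.377,0,0.0006,0.0004,-0.8]]'; python3 f.py
```

```text
time: 12.4
ee_pos: [0.501, -0.0263, 0.0782]
tcp_rot: [179.9, 0.2, 85.3]
wrist_force: [-0.4, -1.1, 0.3]
opening: 0.0533
t 12.65 F [-0.61 -1.84 -0.01  0.01] p [501.  -26.3  78.1] yaw 85.4 O 53.2
```

```bash
python3 f.py; 
python3 -m handwheel '[[0.384,0,0.0002,0.0002,-0.2],[0.391,0,0.0004,0.0003,-0.5],[0.391,0,0.0004,0.0003,-0.5]]'; python3 f.py
```

```text
t 12.90 F [-0.41 -1.28 -0.51  0.01] p [501.  -26.3  78.2] yaw 85.4 O 53.3
time: 13.2
ee_pos: [0.501, -0.0259, 0.0784]
tcp_rot: [179.9, 0.2, 84.8]
wrist_force: [0.0, -1.8, -0.7]
opening: 0.0518
t 13.45 F [-0.12 -1.19 -0.25  0.01] p [501.  -25.9  78.4] yaw 84.9 O 51.8
```

Still free. Continuing.

```bash
python3 -m handwheel '[[0.4,0,0.0003,0.0002,-0.4],[0.412,0,0.0006,0.0004,-0.8],[0.412,0,0.0006,0.0004,-0.8]]'; python3 f.py
```

```text
time: 13.75
ee_pos: [0.501, -0.0253, 0.0789]
tcp_rot: [179.9, 0.2, 84.0]
wrist_force: [-1.1, -1.1, -1.2]
opening: 0.0505
t 14.00 F [-0.45 -1.3  -0.52 -0.  ] p [501.  -25.3  78.9] yaw 84.1 O 50.1
```

```bash
python3 -m handwheel '[[0.422,0,0.0003,0.0002,-0.4],[0.432,0,0.0006,0.0003,-0.8],[0.432,0,0.0006,0.0003,-0.8]]'; python3 f.py
```

```text
time: 14.3
ee_pos: [0.5009, -0.0247, 0.0791]
tcp_rot: [179.9, 0.2, 83.2]
wrist_force: [-1.1, -1.9, -0.2]
opening: 0.0484
t 14.55 F [-0.92 -1.3  -0.42 -0.01] p [501.  -24.7  79.1] yaw 83.3 O 48.7
```

```bash
python3 -m handwheel '[[0.442,0,0.0003,0.0002,-0.4],[0.452,0,0.0006,0.0003,-0.8],[0.452,0,0.0006,0.0003,-0.8]]'; python3 f.py
```

```text
time: 14.85
ee_pos: [0.5009, -0.024, 0.0794]
tcp_rot: [179.9, 0.2, 82.4]
wrist_force: [-0.4, -2.0, -0.7]
opening: 0.0467
t 15.10 F [-0.88 -1.19 -0.    0.01] p [501.  -24.1  79.4] yaw 82.5 O 46.7
```

```bash
python3 -m handwheel '[[0.462,0,0.0003,0.0002,-0.4],[0.472,0,0.0006,0.0003,-0.8],[0.472,0,0.0006,0.0003,-0.8]]'; python3 f.py
```

```text
time: 15.4
ee_pos: [0.501, -0.0234, 0.0797]
tcp_rot: [179.9, 0.2, 81.6]
wrist_force: [-0.7, -1.7, -1.5]
opening: 0.0455
t 15.65 F [-0.8  -1.18 -0.38 -0.02] p [501.  -23.5  79.7] yaw 81.7 O 45.2
```

```bash
python3 -m handwheel '[[0.482,0,0.0003,0.0002,-0.4],[0.492,0,0.0006,0.0003,-0.8],[0.492,0,0.0006,0.0003,-0.8]]'; python3 f.py
```

```text
time: 15.95
ee_pos: [0.5009, -0.023, 0.08]
tcp_rot: [179.9, 0.2, 80.8]
wrist_force: [-0.3, -3.6, -0.4]
opening: 0.0437
t 16.20 F [-1.18 -3.02 -0.26  0.02] p [501.  -22.9  80. ] yaw 80.9 O 43.3
```

```bash
python3 -m handwheel '[[0.502,0,0.0003,0.0002,-0.4],[0.512,0,0.0006,0.0003,-0.8],[0.512,0,0.0006,0.0003,-0.8]]'; python3 f.py
```

```text
time: 16.5
ee_pos: [0.501, -0.0229, 0.0804]
tcp_rot: [179.9, 0.2, 80.0]
wrist_force: [-0.8, -7.0, -0.1]
opening: 0.0418
t 16.75 F [-1.09 -6.89 -0.62  0.06] p [501.  -22.9  80.4] yaw 80.0 O 42.0
```

```bash
cat > g.py <<'E'
from h import *
from plan import AX,u
import cv2,sys
def g(n=5):
    F=[];Os=[]
    for i in range(n):
        c=viewer.camera("scene"); o=get_obs(); F.append(o['wrist_force']);Os.append(list(o['ee_pos'])+[o['opening'],o['tcp_rot'][2]])
    m=np.mean(Os,0); y=m[4]; F=np.mean(F,0); p=m[:2]-AX; lat=p@u(y)*1e3; O=m[3]*1e3
    print("t %.2f"%o['time'],"F",F.round(2),"Fj %.2f"%(F[:2]@u(y)),"p",(m[:3]*1e3).round(2),"yaw %.2f O %.2f | s %.1f barface %.2f leverface %.2f"%(y,O,p@u(y+90)*1e3+11,lat+O/2,lat-O/2))
    if len(sys.argv)>1:
        x,yy=215,140; a=c['color'][yy:yy+60,x:x+70]; cv2.imwrite(sys.argv[1],cv2.resize(cv2.convertScaleAbs(a,alpha=1.8),None,fx=9,fy=9,interpolation=cv2.INTER_CUBIC))
g()
E
python3 g.py pics/p7.png
python3 -m handwheel '[[0.518,-0.0001,-0.0005,0,0],[0.535,-0.0002,-0.001,0,0],[0.535,-0.0002,-0.001,0,0]]'; python3 g.py
```

```text
t 17.00 F [-0.82 -6.99  0.39] Fj -7.02 p [500.97 -22.95  80.34] yaw 80.02 O 41.68 | s 56.8 barface 21.46 leverface -20.22
time: 17.3
ee_pos: [0.5008, -0.0241, 0.0805]
tcp_rot: [179.9, 0.2, 80.0]
wrist_force: [-0.6, -4.8, -0.5]
opening: 0.0399
t 17.55 F [-0.71 -4.48  0.68] Fj -4.54 p [500.82 -24.04  80.42] yaw 80.01 O 39.81 | s 56.8 barface 19.42 leverface -20.39
```

View pics/p7.png

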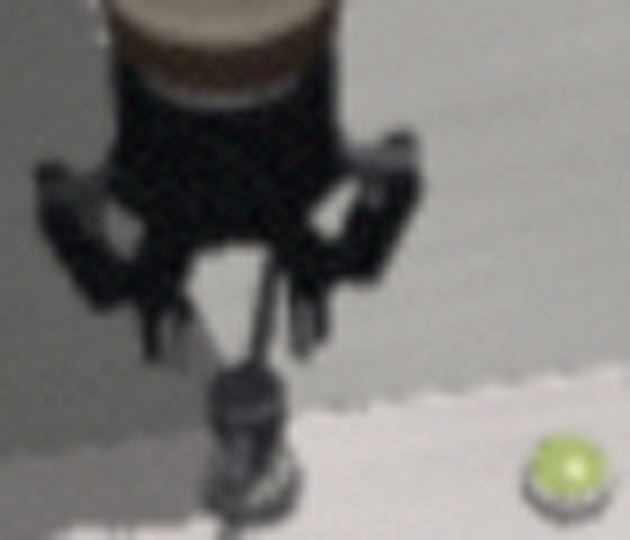

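```bash
python3 -m handwheel '[[0.541,0,-0.0002,0,0],[0.541,0,-0.0002,0,0]]'; python3 g.py
python3 -m handwheel '[[0.547,0,-0.0002,0,0],[0.547,0,-0.0002,0,0]]'; python3 g.py
```

```text
time: 17.75
ee_pos: [0.5008, -0.0242, 0.0805]
tcp_rot: [179.9, 0.2, 80.0]
wrist_force: [-1.5, -4.5, 1.7]
opening: 0.0393
t 18.00 F [-1.63 -3.82  1.48] Fj -4.04 p [500.78 -24.17  80.44] yaw 80.02 O 39.32 | s 56.8 barface 19.04 leverface -20.27
time: 18.2
ee_pos: [0.5007, -0.0244, 0.0804]
tcp_rot: [179.9, 0.2, 80.0]
wrist_force: [-1.2, -3.8, 1.8]
opening: 0.0389
t 18.45 F [-2.4  -3.77  2.08] Fj -4.13 p [500.75 -24.37  80.44] yaw 80.02 O 38.91 | s 56.8 barface 18.64 leverface -20.27
```

```bash
python3 -m handwheel '[[0.553,0,-0.0002,0.0001,0],[0.553,0,-0.0002,0.0001,0]]'; python3 g.py pics/p8.png
```

```text
time: 18.65
ee_pos: [0.5007, -0.0246, 0.0805]
tcp_rot: [179.9, 0.2, 80.0]
wrist_force: [-3.2, -4.2, 1.7]
opening: 0.0384
t 18.90 F [-2.35 -4.32  1.77] Fj -4.66 p [500.72 -24.58  80.51] yaw 80.02 O 38.30 | s 56.8 barface 18.12 leverface -20.18
```

View pics/p8.png

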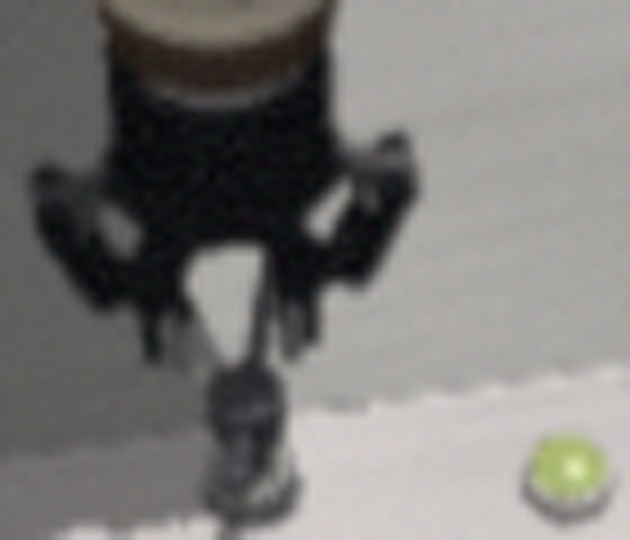

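```bash
python3 -m handwheel '[[0.559,0,-0.0003,0.0001,0],[0.559,0,-0.0003,0.0001,0]]'; python3 g.py
python3 -m handwheel '[[0.565,0,-0.0003,0.0001,0],[0.565,0,-0.0003,0.0001,0]]'; python3 g.py
```

```text
time: 19.1
ee_pos: [0.5007, -0.0248, 0.0806]
tcp_rot: [179.9, 0.2, 80.0]
wrist_force: [-3.2, -3.7, 2.1]
opening: 0.0378
t 19.35 F [-2.7  -3.75  1.64] Fj -4.17 p [500.68 -24.85  80.59] yaw 80.02 O 37.76 | s 56.8 barface 17.57 leverface -20.19
time: 19.55
ee_pos: [0.5007, -0.0251, 0.0807]
tcp_rot: [179.9, 0.2, 80.0]
wrist_force: [-3.1, -3.1, 0.1]
opening: 0.0374
t 19.80 F [-3.23 -3.75  1.76] Fj -4.25 p [500.65 -25.13  80.66] yaw 80.02 O 37.21 | s 56.8 barface 17.02 leverface -20.19
```

```bash
python3 -m handwheel '[[0.571,0,-0.0003,0.0001,0],[0.571,0,-0.0003,0.0001,0]]'; python3 g.py
python3 -m handwheel '[[0.577,0,-0.0003,0.0001,0],[0.577,0,-0.0003,0.0001,0]]'; python3 g.py
```

```text
time: 20.0
ee_pos: [0.5006, -0.0254, 0.0808]
tcp_rot: [179.9, 0.2, 80.0]
wrist_force: [-3.2, -4.0, 2.0]
opening: 0.037
t 20.25 F [-2.83 -3.75  1.81] Fj -4.19 p [500.64 -25.41  80.75] yaw 80.02 O 36.75 | s 56.7 barface 16.51 leverface -20.23
time: 20.45
ee_pos: [0.5006, -0.0257, 0.0808]
tcp_rot: [179.9, 0.2, 80.0]
wrist_force: [-3.4, -3.6, 1.1]
opening: 0.0363
t 20.70 F [-2.92 -3.52  1.46] Fj -3.97 p [500.62 -25.72  80.83] yaw 80.02 O 36.14 | s 56.7 barface 15.91 leverface -20.24
```

Run:
```python
from h import *
from plan import AX,u
import cv2
n="scene";c=cam(n);Rm=R.from_euler('xyz',c['orientation'],degrees=True).as_matrix()
def pr(p): q=c['K']@(Rm.T@(np.array(p)-c['origin'])); return q[:2]/q[2]
x,y=225,150
for b in(155.7,157.5,160): print(b,[((pr([*(AX+r*u(b)),.11])-[x,y]+.5)*16-.5).round() for r in(.02,.04,.055)])
old=cv2.imread("pics/scene0.png")
ims=[]
for im in (old,c['color']):
    a=cv2.convertScaleAbs(im[y:y+40,x:x+32],alpha=1.8); ims.append(cv2.resize(a,None,fx=12,fy=12,interpolation=cv2.INTER_CUBIC))
cv2.imwrite("pics/cmp.png",np.hstack(ims))
```

```text
155.7 [array([287., 486.]), array([300., 407.]), array([310., 350.])]
157.5 [array([284., 486.]), array([294., 407.]), array([301., 349.])]
160 [array([279., 485.]), array([285., 406.]), array([290., 348.])]
```

View pics/cmp.png

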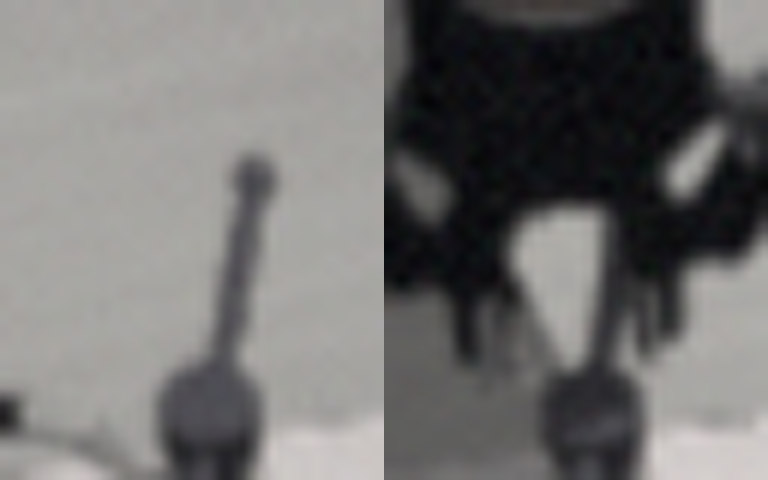

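Run:
```python
from h import *
import cv2
c=cam("scene")['color'];ims=[cv2.imread("pics/scene0.png"),c]
for k in range(3): ims.append(viewer.camera("scene")['color'])
ims=[i.astype(float).mean(2) for i in ims]; new=np.mean(ims[1:],0)
for r in range(167,181):
    print(r,[int(v) for v in ims[0][r,238:252]],[int(v) for v in new[r,238:252]])
```

```text
167 [92, 90, 91, 92, 90, 86, 70, 49, 56, 81, 92, 92, 92, 92] [42, 56, 59, 58, 53, 33, 15, 9, 10, 9, 12, 14, 14, 12]
168 [91, 91, 92, 91, 91, 85, 64, 48, 62, 88, 93, 92, 91, 92] [75, 88, 91, 90, 82, 49, 20, 10, 9, 8, 10, 9, 10, 11]
169 [92, 92, 92, 92, 91, 84, 54, 48, 63, 90, 92, 92, 91, 92] [92, 94, 94, 93, 85, 46, 22, 10, 9, 10, 7, 10, 8, 10]
170 [92, 93, 93, 91, 91, 81, 51, 50, 64, 90, 92, 92, 91, 91] [94, 95, 94, 94, 84, 45, 23, 13, 10, 8, 9, 9, 11, 13]
171 [93, 92, 92, 91, 89, 77, 49, 51, 70, 90, 91, 92, 91, 92] [95, 94, 95, 93, 83, 41, 24, 14, 9, 8, 8, 14, 27, 38]
172 [92, 91, 91, 90, 86, 68, 46, 55, 76, 90, 92, 92, 92, 93] [93, 94, 94, 92, 81, 36, 23, 18, 10, 9, 11, 27, 55, 71]
173 [91, 91, 91, 91, 86, 64, 44, 56, 81, 90, 93, 93, 93, 93] [93, 94, 93, 91, 77, 34, 25, 26, 21, 21, 16, 39, 75, 91]
174 [90, 90, 91, 91, 85, 59, 48, 61, 89, 93, 93, 92, 92, 91] [93, 94, 94, 89, 69, 32, 26, 29, 31, 36, 22, 39, 77, 92]
175 [92, 92, 92, 92, 83, 54, 48, 64, 88, 92, 92, 91, 90, 90] [91, 94, 94, 88, 64, 31, 28, 33, 30, 41, 23, 39, 75, 91]
176 [92, 92, 91, 90, 83, 52, 48, 62, 89, 91, 90, 90, 91, 91] [86, 94, 94, 86, 55, 30, 35, 48, 32, 42, 24, 39, 77, 92]
177 [91, 91, 90, 88, 76, 48, 50, 70, 89, 90, 91, 92, 91, 93] [72, 91, 92, 84, 50, 31, 43, 58, 35, 43, 31, 48, 82, 94]
178 [90, 90, 90, 85, 67, 46, 56, 79, 90, 91, 92, 92, 92, 92] [62, 84, 90, 82, 45, 32, 51, 67, 38, 49, 57, 71, 91, 95]
179 [89, 88, 83, 77, 62, 47, 60, 88, 92, 92, 91, 91, 91, 92] [56, 70, 86, 74, 39, 35, 59, 78, 52, 62, 81, 91, 93, 93]
180 [88, 81, 69, 59, 46, 45, 56, 81, 90, 90, 91, 89, 90, 90] [54, 56, 69, 50, 29, 34, 56, 75, 73, 77, 87, 91, 92, 92]
```

```bash
python3 -m handwheel '[[0.577,0.0001,0.0005,0,0],[0.577,0.0002,0.001,0,0],[0.577,0.0002,0.001,0,0]]'; python3 g.py
```

```text
time: 21.25
ee_pos: [0.5007, -0.0253, 0.0808]
tcp_rot: [179.9, 0.3, 80.0]
wrist_force: [-3.8, -7.6, 1.2]
opening: 0.0366
t 21.50 F [-3.6  -7.05  1.22] Fj -7.57 p [500.67 -25.3   80.82] yaw 80.00 O 36.33 | s 56.7 barface 16.40 leverface -19.93
```

```bash
python3 -m handwheel '[[0.577,0.0001,0.0005,0,0],[0.577,0.0002,0.001,0,0],[0.577,0.0002,0.0015,0,0],[0.577,0.0002,0.0015,0,0]]'; python3 g.py pics/p9.png
```

```text
time: 21.9
ee_pos: [0.5007, -0.0248, 0.0808]
tcp_rot: [179.9, 0.4, 80.0]
wrist_force: [-3.1, -9.5, 1.3]
opening: 0.036
t 22.15 F [-4.2  -8.9   1.57] Fj -9.49 p [500.69 -24.77  80.81] yaw 79.96 O 36.28 | s 56.8 barface 16.87 leverface -19.41
```

```bash
cat > e.py <<'E'
from h import *
import cv2
old=cv2.imread("pics/scene0.png").astype(float).mean(2)
def edge(im,r):
    v=im[r,239:247]; k=np.argmin(v); 
    hi=v[:3].max(); lo=v[4:6].min() if True else 0
    h=(hi+lo)/2
    for i in range(7):
        if v[i]>=h>v[i+1]: return 239+i+(v[i]-h)/(v[i]-v[i+1])
def bar():
    new=np.mean([viewer.camera("scene")['color'].astype(float).mean(2) for _ in range(3)],0)
    # fixed references: head
    d=[edge(new,r)-edge(old,r) for r in range(169,178)]
    print("t",get_obs()['time'],"edge shift px",np.round(d,2),"mean",np.mean(d).round(3))
bar()
E
python3 e.py
```

```text
t 22.3 edge shift px [-0.59 -0.7  -0.62 -0.43 -0.46 -0.45 -0.34 -0.43 -0.55] mean -0.508
```

Run:
```python
import cv2,numpy as np
old=cv2.imread("pics/scene0.png")
def rt(im): # same pipeline on old
    a=im[140:200,215:285]; return cv2.resize(cv2.convertScaleAbs(a,alpha=1.8),None,fx=9,fy=9,interpolation=cv2.INTER_CUBIC)
def edge(im,r):
    R=int((r-140+.5)*9); v=im[R-1:R+2].astype(float).mean((0,2))[(238-215)*9:(246-215)*9]
    m=len(v)//2; hi=np.percentile(v[:4*9],90); 
    i0=np.argmin(np.diff(v)); lo=v[i0:i0+16].min(); h=(hi+lo)/2
    for i in range(9,len(v)-1):
        if v[i]>=h>v[i+1]: return 238+(i+(v[i]-h)/(v[i]-v[i+1]))/9
o=rt(old)
for f in("p7","p8","p9"):
    n=cv2.imread(f"pics/{f}.png")
    print(f,[round(edge(n,r)-edge(o,r),2) for r in range(169,178)])
n=cv2.imread("pics/p4scene.png")
```

```text
p7 [np.float64(0.31), np.float64(0.17), np.float64(0.09), np.float64(0.15), np.float64(0.12), np.float64(0.1), np.float64(0.09), np.float64(-0.0), np.float64(0.06)]
p8 [np.float64(0.2), np.float64(0.21), np.float64(-0.01), np.float64(-0.02), np.float64(-0.24), np.float64(-0.1), np.float64(-0.05), np.float64(-0.15), np.float64(-0.14)]
p9 [np.float64(-0.55), np.float64(-0.62), np.float64(-0.57), np.float64(-0.45), np.float64(-0.49), np.float64(-0.47), np.float64(-0.36), np.float64(-0.49), np.float64(-1.0)]
```

```bash
python3 -m handwheel '[[0.585,0.0001,0.0006,0,0],[0.59,0.0002,0.0012,0,0],[0.59,0.0002,0.0012,0,0]]' 20; python3 g.py pics/p10.png; python3 e.py
```

```text
time: 22.6
ee_pos: [0.5006, -0.0246, 0.0809]
tcp_rot: [179.9, 0.6, 79.9]
wrist_force: [-4.6, -10.0, 2.7]
opening: 0.0354
t 22.85 F [-4.65 -9.76  2.51] Fj -10.43 p [500.59 -24.64  80.86] yaw 79.91 O 35.32 | s 56.9 barface 16.46 leverface -18.87
t 23.0 edge shift px [-0.58 -0.68 -0.6  -0.42 -0.48 -0.44 -0.34 -0.44 -0.56] mean -0.503
```

```bash
python3 -m handwheel '[[0.596,0.0002,0.0007,0,0],[0.603,0.0003,0.0014,0,0],[0.603,0.0003,0.0014,0,0]]' 20; python3 g.py pics/p11.png; python3 e.py
```

```text
time: 23.3
ee_pos: [0.5004, -0.0245, 0.0809]
tcp_rot: [179.9, 0.7, 79.9]
wrist_force: [-6.2, -11.0, 3.8]
opening: 0.034
t 23.55 F [ -5.69 -10.87   3.45] Fj -11.71 p [500.46 -24.47  80.95] yaw 79.85 O 34.00 | s 57.1 barface 15.89 leverface -18.11
t 23.7 edge shift px [-0.72 -0.68 -0.64 -0.46 -0.41 -0.31 -0.37 -0.64 -0.54] mean -0.53
```

```bash
python3 -m handwheel '[[0.608,0,0.0008,0,0],[0.614,0,0.0015,0,0],[0.619,0,0.002,0,0],[0.619,0,0.002,0,0]]' 20; python3 g.py pics/p12.png; python3 e.py
```

```text
time: 24.1
ee_pos: [0.5002, -0.024, 0.0811]
tcp_rot: [179.9, 0.9, 79.8]
wrist_force: [-4.7, -13.0, 2.8]
opening: 0.0328
t 24.35 F [ -4.54 -13.03   2.87] Fj -13.63 p [500.18 -24.03  81.06] yaw 79.78 O 32.75 | s 57.4 barface 15.60 leverface -17.15
t 24.5 edge shift px [-0.73 -0.72 -0.71 -0.56 -0.59 -0.41 -0.43 -0.7  -0.67] mean -0.612
```

```bash
python3 -m handwheel '[[0.621,0,0.0008,0,0],[0.624,0,0.0016,0,0],[0.626,0,0.0023,0,0],[0.626,0,0.0023,0,0]]' 20; python3 g.py pics/p13.png; python3 e.py
```

```text
time: 24.9
ee_pos: [0.5, -0.0234, 0.0811]
tcp_rot: [179.9, 1.1, 79.7]
wrist_force: [-4.1, -14.8, 1.3]
opening: 0.0324
t 25.15 F [ -3.84 -13.6    1.93] Fj -14.07 p [500.01 -23.45  81.15] yaw 79.70 O 32.15 | s 57.7 barface 15.77 leverface -16.37
t 25.3 edge shift px [-0.71 -0.68 -0.62 -0.47 -0.43 -0.33 -0.36 -0.62 -0.52] mean -0.525
```

```bash
python3 -m handwheel '[[0.628,0,0.0009,0,0],[0.631,0,0.0018,0,0],[0.634,0,0.0026,0,0],[0.634,0,0.0026,0,0]]' 20; python3 g.py pics/p14.png; python3 e.py
```

```text
time: 25.7
ee_pos: [0.4999, -0.0227, 0.0812]
tcp_rot: [179.9, 1.4, 79.6]
wrist_force: [-3.9, -15.4, 2.7]
opening: 0.0313
t 25.95 F [ -4.2  -14.73   2.05] Fj -15.24 p [499.85 -22.73  81.24] yaw 79.61 O 31.41 | s 58.0 barface 16.02 leverface -15.39
t 26.1 edge shift px [-0.58 -0.69 -0.65 -0.5  -0.46 -0.41 -0.32 -0.39 -0.52] mean -0.502
```

```bash
python3 -m handwheel '[[0.6,0,-0.0007,0,0],[0.56,0,-0.001,0,0],[0.5,0,-0.001,0,0],[0.44,0,-0.001,0,0],[0.4,0,-0.001,0,0]]' 20; python3 g.py pics/p15.png; python3 e.py
```

```text
time: 26.6
ee_pos: [0.5, -0.0234, 0.0813]
tcp_rot: [179.9, 1.3, 79.6]
wrist_force: [0.1, 0.5, -0.0]
opening: 0.0509
t 26.85 F [0.14 0.39 0.21] Fj 0.41 p [499.92 -23.56  81.25] yaw 79.63 O 51.41 | s 57.8 barface 25.21 leverface -26.20
t 27.0 edge shift px [-0.72 -0.79 -0.75 -0.61 -0.54 -0.46 -0.35 -0.42 -0.51] mean -0.574
```

```bash
python3 -m handwheel '[[0.4,0,0,0.015,0],[0.4,0,0,0.035,0],[0.4,0,0,0.06,0],[0.4,0,0,0.09,0],[0.4,0,0,0.11,0]]'
python3 -m handwheel '[[0.4,-0.02,-0.04,0.01,0],[0.4,-0.05,-0.08,0.02,0],[0.4,-0.08,-0.12,0.02,0],[0.4,-0.1,-0.16,0.02,0],[0.4,-0.1,-0.2,0.02,0]]'
python3 -m handwheel '[[0.4,-0.02,-0.02,0,0],[0.4,-0.02,-0.02,0,0]]'
python3 - <<'E'
from h import *
import cv2
for n,(x,y) in (("top",(205,150)),("scene",(180,145))):
    c=cam(n)["color"]; cv2.imwrite(f"pics/p16{n}full.png",c)
    a=c[y:y+90,x:x+125]; cv2.imwrite(f"pics/p16{n}.png",cv2.resize(a,None,fx=6,fy=6,interpolation=cv2.INTER_CUBIC))
print(get_obs()['ee_pos'],get_obs()['wrist_force'])
E
python3 e.py
```

```text
time: 27.5
ee_pos: [0.5002, -0.0238, 0.1945]
tcp_rot: [179.7, 1.4, 79.6]
wrist_force: [0.2, 0.3, 0.9]
opening: 0.0513
time: 28.0
ee_pos: [0.3982, -0.2251, 0.2169]
tcp_rot: [179.6, 1.4, 79.6]
wrist_force: [1.3, -0.1, -0.0]
opening: 0.0513
time: 28.2
ee_pos: [0.3765, -0.2473, 0.2184]
tcp_rot: [179.5, 1.5, 79.4]
wrist_force: [0.1, -0.2, 1.0]
opening: 0.0511
[ 0.37804548 -0.24546768  0.21791776] [-0.35849756  0.84734482 -0.28293948]
t 28.45 edge shift px [-0.86 -0.89 -0.81 -0.63 -0.59 -0.6  -0.48 -0.53 -0.64] mean -0.67
```

View pics/p16top.png

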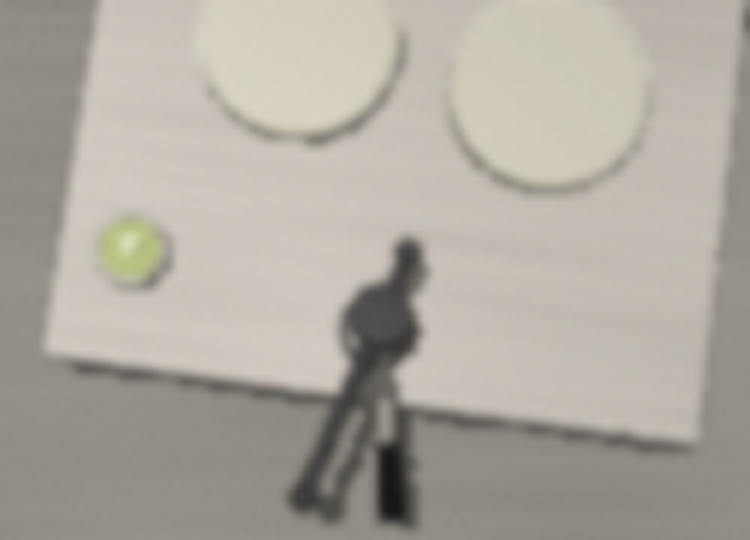

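View pics/p16scene.png

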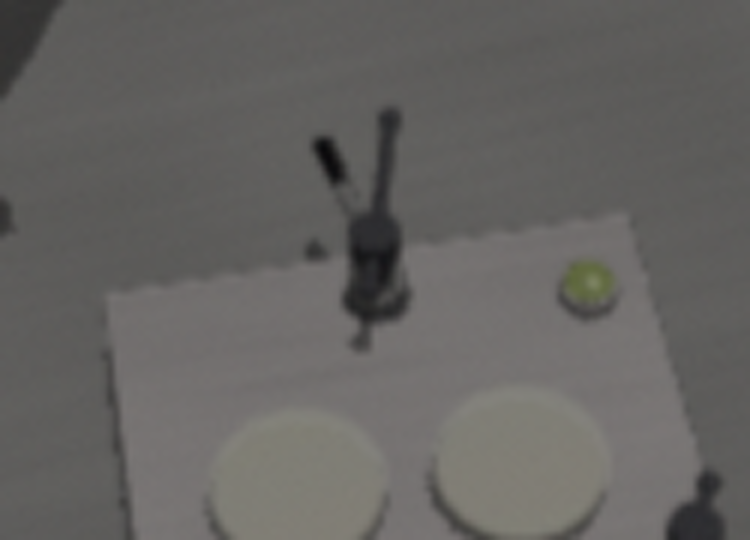

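```bash
cat > rot.py <<'E'
from h import *
from plan import AX,u
import cv2
from scipy.ndimage import map_coordinates
def run(n,b0,rmax,rmin,z,half,news,old,lo=-6,hi=6):
    c=cam(n);Rm=R.from_euler('xyz',c['orientation'],degrees=True).as_matrix()
    def pr(P): q=(P-c['origin'])@Rm@c['K'].T; return q[:,:2]/q[:,2:]
    def smp(im,ang):
        r,t=np.meshgrid(np.arange(rmin,rmax,.001),np.arange(-half,half+.0001,.001))
        r=r.ravel();t=t.ravel(); P=np.c_[AX+r[:,None]*u(ang)+t[:,None]*u(ang+90),np.full(r.size,z)]
        p=pr(P); return map_coordinates(im,[p[:,1],p[:,0]],order=3)
    ref=smp(old,b0); A=np.arange(lo,hi,.1)
    e=[np.std(smp(news,b0+a)-ref) for a in A]; k=int(np.argmin(e))
    if 0<k<len(A)-1:
        d=(e[k-1]-e[k+1])/(2*(e[k-1]-2*e[k]+e[k+1])); return A[k]+d*.1,min(e)
    return A[k],min(e)
for n in("top","scene"):
    old=cv2.imread(f"pics/{n}0.png").astype(float).mean(2)
    new=np.mean([viewer.camera(n)['color'].astype(float).mean(2) for _ in range(4)],0)
    for h in(.008,.012): print(n,"bar turn deg",run(n,155.7,.095,.03,.11,h,new,old))
    a=[cv2.phaseCorrelate(old[30:170,200:350].copy(),new[30:170,200:350].copy())] if n=="top" else 0
    print(a)
E
python3 rot.py
```

```text
top bar turn deg (np.float64(2.898943554623265), np.float64(3.9471950668766183))
top bar turn deg (np.float64(2.8403731887376877), np.float64(6.766640945556634))
[((0.03148470952996263, -0.002365714450320411), 0.9763595569266227)]
scene bar turn deg (np.float64(2.8445035499499096), np.float64(3.1712060855537416))
scene bar turn deg (np.float64(2.838065373314078), np.float64(2.920181092706257))
0
```

```bash
python3 -c "
from workcell import job_done,get_obs
print(get_obs()['time'],get_obs()['wrist_force']);print(job_done())"
```

```text
28.95 [-0.14942281 -0.68440311 -1.60161245]
the job is handed in; nothing more can be done
None
```

The jam nut is locked and the job is handed in at about 29 s. By my estimates the tightness is in the firm band. One flaw: the screw's bar ended about 3.5 mm off its start, inside the 5 mm allowed.

**What I did:** I swung the lever clockwise with the closed fingers. I then put the open jaws around lever and bar and closed them, with the bar finger about 3 mm clear, until the resistance rose from about 1.2 N to 7 N, which I took as snug. After that I squeezed lever and bar together, opened the jaws, lifted clear and moved away.

**Tightness:** At the end of the squeeze the net force on the tool was about 15 N at about 60 mm, which with the bar held means a lever torque of roughly 1.06 N m. The lever had travelled about 0.08 rad past snug. The force the bar finger itself took was not measured, so the true torque could be somewhat different. If the nut's travel counts relative to the bar, it could be up to about 0.13 rad, still within 0.05 to 0.14.

**Bar position:** I missed the bar finger's first light contact and pushed the bar counter-clockwise. Both cameras give about 2.85° at the end, or 3.5 mm at 70 mm out. I did not try to turn it back against the locked nut.

**The rest:** The wrist force was near zero once the jaws opened, and both handles are free. The top picture shows no shift of the dishes or plate. I did not check the jar and beaker again in the last pictures, but the gripper never went near them.

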